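# Free the ratchet pawl with the release rod and let the radio service cradle down flat

### The job

The repair on the tipped-up radio is finished, so let its tray down: take the release rod from the desk mat, put it level through the slot in the ratchet guard, ease the pawl up clear of the teeth with it without forcing anything, and keep the pawl up on the rod while the tray sinks under its own weight until it lies fully down on its stops. Then let the pawl drop back, draw the rod out and lay it down on the mat, without letting go of it anywhere else. Let only the rod touch the pawl and the tray, and leave the screwdriver, mug, morse paddle and microphone where they are.

Things in the scene. Friction and masses are not known exactly. Their poses are not given: they have to be found in the camera images.
- stand: Fixed grey steel frame of a tilting radio service cradle, about 290 x 270 mm, 126 mm high at the guard. Origin on the desk under its middle; x runs from the hinge end (near the robot) to the far end, y left, z up. The tray's hinge shaft lies along y at x -110, z 60 mm; the ratchet wheel sits on its right (-y) end.
- wheel (a point): Centre of the steel ratchet wheel, which turns with the tray: 96 mm across, 10 mm thick, axis along the stand's y, 24 saw teeth 6 mm deep; in the stand's frame (-110, -135, 60) mm. A solid inner cheek plate stands on its tray side. The pawl lies over its far side, the upright guard plate outside that.
- slot (a point): Mouth centre of the upright slot in the guard plate, on its outer (-y) face, in the stand's frame (-66, -154, 98.5) mm; entered along the stand's +y. Slot 12 mm wide (along x), 19 mm tall (z 89 to 108 mm), in thin sheet. Guard: 4 mm thick, x -84 to -4 mm, z 66 to 126 mm. The inner cheek plate stops a rod 34 mm in from here.
- under_pawl (a point): Point just under the seated pawl where the rod's axis should be before lifting: in line with the slot's middle, 2.5 mm below the slot centre's height, 19 mm in from the guard's outer face, at mid-thickness of the pawl (15 to 23 mm in). An 8 mm rod has about 3 mm free above and below it here. Its tip must reach about 10 mm further, 28 to 30 mm in.
- pawl: Dark steel pawl; origin on its pivot (axis along the stand's y), 41 mm beyond the slot's middle along x; it reaches 65 mm towards the hinge end, to a 6 mm roller that stands in the teeth. The rod, lifting it in the slot, meets 2 to 6 N until it breaks free, then 1 to 2 N of spring; about 3 mm above first contact the teeth are clear, and 2 to 3 mm higher the slot's top stops the rod hard.
- tray (a joint): Tilt (rad) of the aluminium tray (242 x 220 mm) that carries the clamped open radio: 0 flat on its stops, larger with its far end up (then up to 0.3 m above the desk). Within 4 s of the start it settles on a tooth, near 0.42 or 0.68. With the pawl clear it sinks by its own weight on a hinge damper, at about 0.05 to 0.15 rad/s; if the pawl is let down early it catches the next tooth.
- rod: The release rod: square wooden handle 80 x 24 x 24 mm and, out of one end, a blunt round steel rod 8 mm thick and 72 mm long; 110 g. Origin under the handle's middle.
- rod_center (a point): Centre of the release rod's square wooden handle (80 long, 24 x 24 mm), which lies on a flat side, centre 12 mm above the mat. x points along the rod to its tip; the steel rod begins 40 mm ahead on the same axis. Best gripped across the flats about 25 mm ahead of this point, near the balance.
- rod_tip (a point): Tip of the release rod, on its axis, 112 mm ahead of rod_center; the last 4 mm taper to a 6 mm end.
- mat: Dark desk mat 260 (x) x 240 (y) x 3 mm, fixed on the desk to the right of the stand; origin at its centre, on the desk.
- screwdriver: Bystander on the mat: screwdriver 190 mm long with a round grey handle 26 mm thick and a thin blade; origin under its middle.
- mug: Bystander: white mug 80 mm across, 95 mm high, beyond the mat and right of the stand.
- morse_paddle: Bystander: morse paddle on a dark steel base 75 x 60 mm, 34 mm high, left of the stand.
- microphone: Bystander: black hand microphone 85 x 58 x 30 mm, left of the stand.

How it is judged (in metres and radians):
On the way, in this order (a step that is already met when the one before it is completed fails the run):
1. the rod holds the pawl clear and the tray, still up, is sinking (contact force between rod and pawl above 0.3 N and velocity of joint tray below -0.02 rad/s and value of joint tray above 0.2 rad), for 0.2 s.
2. the tray has sunk flat on its stops with the rod still holding the pawl up (contact force between rod and pawl above 0.3 N and value of joint tray below 0.02 rad), for 0.2 s.
At the end, for the whole second after the job is handed in: The tray lies flat on its stops (under 0.02 rad), the pawl is free of the rod, and the release rod lies at rest and let go on the mat: the centre of its handle above the mat's area, no more than 20 mm above the desk, the rod level within 0.12 rad (value of joint tray below 0.02 rad and contact force between rod and pawl below 0.05 N and x of rod_center in the frame of mat between -0.13 and 0.13 m and y of rod_center in the frame of mat between -0.12 and 0.12 m and z of rod_center in the frame of mat below 0.02 m and angle between rod_center's own x axis and vertical between 1.45 and 1.69 rad and linear speed of rod below 0.02 m/s and angular speed of rod below 0.2 rad/s); the robot touches nothing.
It fails at once if the rod is forced: it presses on the stand, with its guard, pawl, wheel and tray, with more than 8 N (contact force between rod and stand above 8 N).
It fails at once if the robot itself touches the pawl or the tray (over 1 N) (contact force between any of the fingers, the arm and pawl above 1 N or contact force between any of the fingers, the arm and tray above 1 N).
It fails at once if the rod is let go of anywhere but on the mat (its handle not held and more than 50 mm above the desk) (contact force between the fingers and rod below 0.05 N and height (world z) of rod_center above 0.05 m).
It fails at once if the screwdriver, mug, morse paddle or microphone is moved by more than 20 mm (distance of any of screwdriver, mug, morse_paddle, microphone from where it was at the start of the episode above 0.02 m).
It also fails if it takes over 72 s, if anything falls off the work surface, if the arm or the gripper's body presses on something with over 40 N, if the wrist force passes 120 N, or if a joint passes its speed limit or range.

### The arm

A 7-joint arm with a two-finger parallel gripper is mounted at the origin on the work surface. World frame = base frame: x ahead of the robot, y to its left, z up, the work surface at z = 0. Lengths are in mm, angles in rad, forces in N, time in s.
With the tool pointing down it reaches from about 425 to 825 mm from the base axis. Payload 3.6 kg.
Tool frame: the origin (TCP) lies at the very end of the fingers, on their centre line; the grasp point (between the pads) lies robot.tcp_to_grasp behind it (robot.tcp_to_grasp is the distance from the TCP to the grasp point, in mm); z points along the fingers, y is the line along which they close (so a half turn about z gives the same grasp; the last joint's range is limited). The gripper opens to 93 mm and grips with 3 to 60 N. Pads are 15 mm wide; open, the fingers measure 128 mm over their backs; the gripper's body (75 mm by 188 mm) begins 65 mm behind the grasp point.
Start: joints at [1.317, 0.615, -0.013, 1.423, 0.008, 1.103, -0.04], TCP at [146.807, -633.174, 218.64] pointing down, gripper open.
Joint ranges: [-3.12, 3.12], [-0.3, 2.06], [-1.34, 1.32], [0.26, 2.42], [-1.36, 4.5], [0.01, 1.98], [-2.84, 2.84]. Speed limits (rad/s): [2.79, 2.79, 3.14, 3.14, 3.14, 3.14, 3.14].

### API

Orientations are given as [roll, pitch, yaw] about the fixed x, y, z axes, in that order (R = Rz(yaw) Ry(pitch) Rx(roll)).
In Python, from plant import robot gives the robot as it stands. The module is installed in compiled form; this text tells all that it offers.
- The arm moves only by the shell command python3 -m inch 'ROWS' [FORCE]. ROWS is text: rows parted by semicolons, each of 5 numbers parted by spaces: the shift along the tool's x, y, z in m, then the turn about the tool's z in units of 6 degrees (1.0 is 6 degrees), then the gripper command: -1 is shut, 1 is fully open, values between are in proportion. In form: x y z turn fingers; .... A call has 1 to 5 rows; each row is the pose to reach, as a shift and turn from the pose commanded when the call began, along the tool's axes at that moment; what a row does not reach only later rows make up. A row lasts 1/12 s, in which the tool goes at most 41.7 mm and 7.16 degrees, less where a joint would pass 70% of its speed; a pose out of reach is approached as far as the arm can. A call with a gripper value outside its range is refused whole. The fingers move at their own pace and stop on an object; FORCE is the grip in N (left out, the last holds). Time passes only in rows, so rows that repeat a pose let the fingers close. It gives the time, the measured TCP pose, the force, the opening and the grip force at its end, in the units of the state.
- robot.read_state(): the state, without advancing time (a new reading comes with each control period).
- robot.grab_frame(name): name is "side" or "top"; returns a dict with "img" (420x560x3 uint8, red, green, blue), "camera_matrix" (3x3 intrinsics, pixels), "D" ([k1, k2, p1, p2, k3] as OpenCV has them; the pictures are not rectified), "xyz" and "rotation" of the camera in the world. Camera axes: x right, y down, z forward; pixel columns grow to the right and rows downward; lengths in mm; the calibration is good to about 2 mm. A picture is of the moment at which its call begins. There is no depth.
- robot.job_done(): hands the job in; it is judged then, once.
The state is a dict: "time_s": time; "joint_positions": joint angles; "qvel": joint speeds; "joint_efforts": joint torques, N m; "tcp_pos": TCP position; "ee_rot": TCP orientation; "wrist_force": force on the tool from outside, world axes, zero at the start; "torque": the same for the moment, N m; "grip_width": finger opening in mm; "gripper_force": force on a finger pad.
Only numpy, scipy, OpenCV 4.12 (cv2) and the standard library are available. Lean on these libraries where they do the work, as an engineer would, in place of code of your own. Each camera call takes 0.05 s, during which the arm holds its last target. There are 200 camera calls.

## Working session

There is one attempt and no reset: what is moved stays moved. The work goes in short steps, Python scripts to look and compute and a shell command to move; the robot and the scene stay as the last step left them, time stands still between calls to the robot, and variables do not carry over. Pictures are saved under pics/ and viewed, at most 10 in all, crops included, and the job is handed in when it is done.

```bash
mkdir -p pics; python3 - <<'E'
from plant import robot
import cv2
s=robot.read_state();print(s, robot.tcp_to_grasp)
for n in("top","side"):
    f=robot.grab_frame(n);cv2.imwrite(f"pics/{n}0.png",f["img"][:,:,::-1]);print(n,f["camera_matrix"],f["D"],f["xyz"],f["rotation"])
E
```

```text
{'time_s': 0.0, 'joint_positions': array([ 1.31650406,  0.61590792, -0.01261274,  1.42488767,  0.00809787,
        1.10338099, -0.04038862]), 'qvel': array([-5.45544514e-05,  1.16481375e-03, -8.87300002e-04,  3.91895744e-04,
        2.37274255e-04, -6.78806129e-04,  1.66705205e-03]), 'joint_efforts': array([ 1.02721942e-04, -4.58943522e+01,  2.09168075e-01, -1.65746999e+01,
       -6.10266184e-02,  2.03822216e-02,  2.21542637e-04]), 'tcp_pos': array([ 146.61807663, -632.44228146,  217.49222706]), 'ee_rot': array([-3.13905910e+00,  3.60549997e-05,  2.27866202e-01]), 'wrist_force': array([ 0.46572828,  0.16731608, -0.00085519]), 'torque': array([-0.00582297,  0.00828136,  0.00185004]), 'gripper_force': 0.0, 'grip_width': 92.96823220523383} 18.8
top [[400.89292805   0.         283.44598922]
 [  0.         400.89292805 205.10786206]
 [  0.           0.           1.        ]] [0.00183543 0.         0.         0.         0.        ] [ 395.57285676   26.41877964 1153.08039318] [-2.94916214 -0.01429494 -1.56073908]
side [[462.67076817   0.         284.1073243 ]
 [  0.         462.67076817 208.7528323 ]
 [  0.           0.           1.        ]] [-0.14387584  0.          0.          0.          0.        ] [ 415.40308757 1021.21477465  658.78622554] [-2.08598804 -0.02314578 -2.93064462]
```

View pics/top0.png

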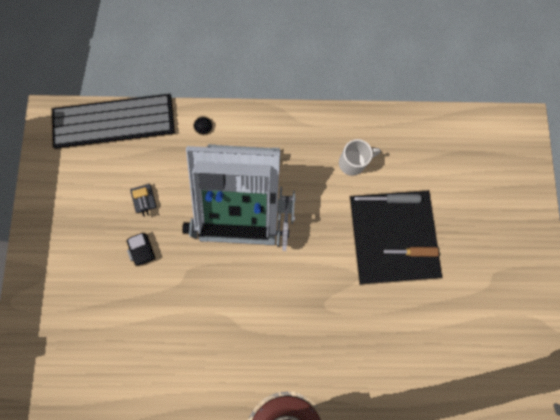

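View pics/side0.png

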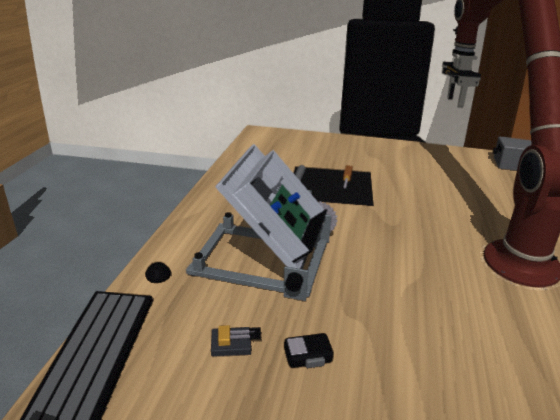

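The top view shows the stand around (238,197), with wheel and guard on its right at about (287,220). The mat is at (396,237), and on it lies the rod: orange handle at (423,252), tip pointing left (+y) at (384,252). The side view shows the tray up, with the guard hidden behind it.

```bash
cat > h.py <<'E'
import numpy as np, cv2
from scipy.spatial.transform import Rotation as R
from plant import robot
def rays(f,px):
    n=cv2.undistortPoints(np.float64(px).reshape(-1,1,2),f["camera_matrix"],np.float64(f["D"])).reshape(-1,2)
    M=f["rotation"]; M=np.array(M)
    M=M if M.shape==(3,3) else R.from_euler('xyz',M).as_matrix()
    return np.c_[n,np.ones(len(n))]@M.T
def plane(f,px,z):
    d=rays(f,px); c=np.array(f["xyz"]); return c+d*((z-c[2])/d[:,2])[:,None]
def proj(f,P):
    M=R.from_euler('xyz',f["rotation"]).as_matrix()
    return cv2.projectPoints((np.float64(P).reshape(-1,3)-f["xyz"])@M,np.zeros(3),np.zeros(3),f["camera_matrix"],np.float64(f["D"]))[0].reshape(-1,2)
E
python3 - <<'E'
from h import *
f=robot.grab_frame("top");im=f["img"]
print(plane(f,[[283.4,205]],0))
hsv=cv2.cvtColor(im,cv2.COLOR_RGB2HSV)
roi=np.zeros(im.shape[:2],bool);roi[185:290,345:445]=1
h=hsv[...,0];s=hsv[...,1];v=hsv[...,2]
m=((s>120)&(v>90)&roi)
m[:, :400]=0; m[:240]=0; m[265:]=0; m[:,440:]=0
n,l,st,c=cv2.connectedComponentsWithStats(m.astype(np.uint8));print(st[1:],c[1:])
cv2.imwrite("pics/topA.png",cv2.resize(im[185:290,345:445,::-1],None,fx=5.5,fy=5.5,interpolation=cv2.INTER_CUBIC))
cv2.imwrite("pics/topB.png",cv2.resize(im[140:260,175:305,::-1],None,fx=5,fy=5,interpolation=cv2.INTER_CUBIC))
E
```

```text
[[620.7383854   12.33303989   0.        ]]
[[407 247  31   9 255]] [[422.38039216 251.22745098]]
```

View pics/topA.png

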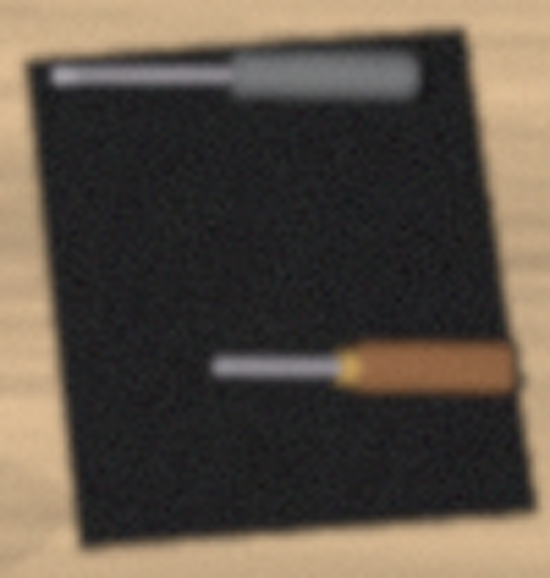

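View pics/topB.png

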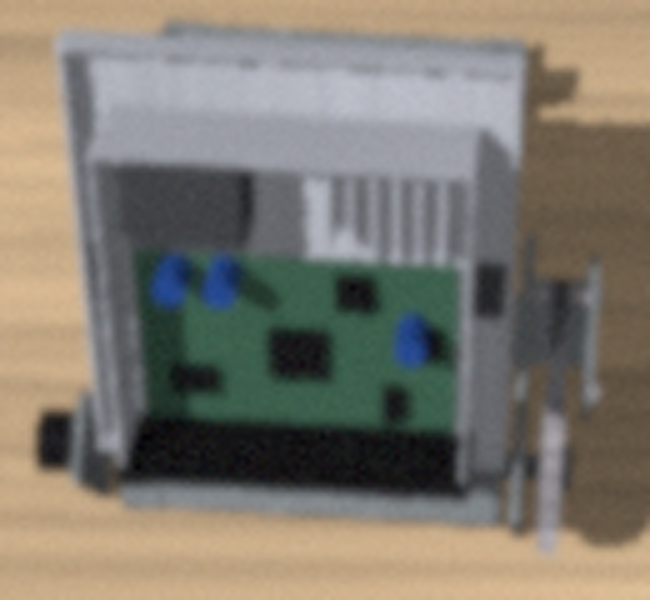

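Crop A shows the rod tip at crop (212,366), the handle tail at (515,367), and the screwdriver well clear. In crop B the guard's top edge runs from (597,258) to (593,406), the wheel is at column ~548, and the hinge ends are at (55,440) and (567,470).

```bash
python3 - <<'E'
from h import *
f=robot.grab_frame("top");im=f["img"]
A=lambda p:(np.array(p)+.5)/5.5-.5+[345,185]
B=lambda p:(np.array(p)+.5)/5-.5+[175,140]
p=plane(f,A([[212,366],[345,367],[515,367]]),15);print("rod tip,front,tail",p.round(1),np.linalg.norm(p[0]-p[2]),np.degrees(np.arctan2(*(p[0]-p[2])[1::-1])))
c=plane(f,A([[27,62],[463,30],[537,510],[82,547]]),3);print("mat",c.round(1),c.mean(0),[np.linalg.norm(c[i]-c[i-1]) for i in range(4)],np.degrees(np.arctan2(*(c[1]-c[2])[1::-1])),np.degrees(np.arctan2(*(c[0]-c[3])[1::-1])))
g=plane(f,B([[597,258],[593,406]]),126);print("guard",g.round(1),np.linalg.norm(g[0]-g[1]))
h=plane(f,B([[55,440],[567,470]]),60);print("hinge",h.round(1),np.degrees(np.arctan2(*(h[0]-h[1])[1::-1]))-90)
w=plane(f,B([[550,412],[546,550]]),70);print("wheel",w.round(1))
# intensity profile across guard
g_=cv2.cvtColor(im,cv2.COLOR_RGB2GRAY)
print(g_[186:228:2,287:299])
E
```

```text
rod tip,front,tail [[ 488.  -272.    15. ]
 [ 488.3 -340.9   15. ]
 [ 489.3 -429.1   15. ]] 157.17269763808102 90.46014172911701
mat [[ 650.  -181.9    3. ]
 [ 670.8 -417.4    3. ]
 [ 416.8 -440.6    3. ]
 [ 395.6 -204.7    3. ]] [ 533.31065303 -311.16416128    3.        ] [np.float64(255.43053228966352), np.float64(236.43982322101866), np.float64(255.04198861085533), np.float64(236.8802871258183)] 5.218126157322292 5.11910863678241
guard [[633.5 -13.6 126. ]
 [554.7 -11.9 126. ]] 78.73179118382468
hinge [[ 5.425e+02  2.802e+02  6.000e+01]
 [ 5.293e+02 -3.000e-01  6.000e+01]] -2.695019561745795
wheel [[559.8   9.4  70. ]
 [484.6  10.9  70. ]]
[[ 92  90  91  90  93  92  90  93  92  93  89  92]
 [ 89  93  92  88  91  93  92  90  92  92  93  92]
 [ 89  90  91  89  91  90  89  88  89  90  91  89]
 [ 94  93  94  93  92  94  95  95  97  93  94  94]
 [ 93  93  92  96  93 101 113 111 106  96  97  98]
 [ 55  66  71  77  83  95 112 113 109  99  99  95]
 [ 48  53  71  82  96 119 128 117 102  98  98  95]
 [ 43  54  64  79  95 117 124 111 100  95  95  96]
 [ 46  56  68  68  75  95 116 111  97  94  93  93]
 [ 53  61  70  70  75  97 113 108 100  95  99  95]
 [ 61  70  68  74  84 105 117 109 100  96  97  98]
 [ 69  73  69  73  85 108 117 109  99  96 100  97]
 [ 74  75  73  73  89 110 119 107 100 100  95 100]
 [ 74  77  76  74  90 114 121 105  98  97  95  95]
 [ 78  80  82  83  94 110 110  97  88  88  87  86]
 [ 80  83  83  84  97 112 122 109  93  84  82  83]
 [ 83  84  87  87  99 122 132 122  99  87  87  85]
 [ 80  84  90  89  93 106 106 100  91  88  88  83]
 [ 94  88  86  85  77  76  84  86  86  88  86  82]
 [125 102  87  82  81  80  84  87  83  83  85  85]
 [139 108  90  86  86  83  88  88  86  90  86  87]]
```

```bash
cat >> h.py <<'E'
def to(x,y,z,yaw=None):
    "shift in tool axes (m) and turn (units of 6 deg) from the measured pose to TCP target (mm, deg)"
    s=robot.read_state();M=R.from_euler('xyz',s["ee_rot"]).as_matrix()
    d=M.T@(np.array([x,y,z])-s["tcp_pos"])/1000
    y0=np.degrees(s["ee_rot"][2])
    print("t",round(s["time_s"],2),"tcp",s["tcp_pos"].round(1),"rpy",s["ee_rot"].round(4),"F",s["wrist_force"].round(2),"shift",d.round(4),"turn",None if yaw is None else round((y0-yaw)/6,3))
E
python3 -m inch '0.036 -0.0172 0 -1.15 1;0.072 -0.0344 0 -2.3 1;0.108 -0.0516 0 -3.45 1;0.144 -0.0688 0 -4.6 1;0.18 -0.086 0 -5.75 1' 60
python3 -c "
from h import *
to(488.8,-359,100,90.5)"
```

```text
time_s: 0.62
tcp_pos: [303.8, -507.3, 218.6]
ee_rot: [-3.141, -0.0, 0.836]
wrist_force: [0.4, -0.3, -1.1]
grip_width: 93.0
gripper_force: 0.0
t 0.62 tcp [ 303.8 -507.3  218.6] rpy [-3.1414e+00 -1.0000e-04  8.3560e-01] F [ 0.35 -0.28 -1.05] shift [0.2341 0.0377 0.1186] turn -7.104
```

```bash

python3 -m inch '0.039 0.0063 0.01 -1.15 1;0.078 0.0126 0.02 -2.3 1;0.117 0.0189 0.03 -3.45 1;0.156 0.0252 0.04 -4.6 1;0.195 0.0315 0.05 -5.75 1' >/dev/null
python3 -c "
from h import *
to(488.8,-359,80,90.5)"
```

```text
t 1.03 tcp [ 458.7 -384.9  168.3] rpy [-3.1416e+00  2.0000e-04  1.4377e+00] F [ 0.91 -0.53  0.52] shift [0.0297 0.0264 0.0883] turn -1.355
```

```bash

python3 -m inch '0.015 0.013 0.03 -0.7 1;0.03 0.0264 0.06 -1.355 1;0.03 0.0264 0.088 -1.355 1;0.03 0.0264 0.088 -1.355 1;0.03 0.0264 0.088 -1.355 1' 
python3 - <<'E'
from h import *
to(488.8,-359,6,90.5)
f=robot.grab_frame("top");print(proj(f,[[489,-272,15],[489,-359,27]]))
i=f["img"][185:290,345:445,::-1];cv2.imwrite("pics/g1.png",cv2.resize(i,None,fx=5.5,fy=5.5,interpolation=cv2.INTER_CUBIC))
E
```

```text
time_s: 1.45
tcp_pos: [486.6, -360.0, 79.5]
ee_rot: [-3.138, -0.002, 1.574]
wrist_force: [0.1, -0.5, 0.7]
grip_width: 93.4
gripper_force: 0.0
t 1.45 tcp [ 486.6 -360.    79.5] rpy [-3.1380e+00 -1.5000e-03  1.5736e+00] F [ 0.06 -0.48  0.7 ] shift [0.0008 0.0025 0.0734] turn -0.057
[[383.13052052 250.78514041]
 [415.07744753 250.7974015 ]]
```

View pics/g1.png

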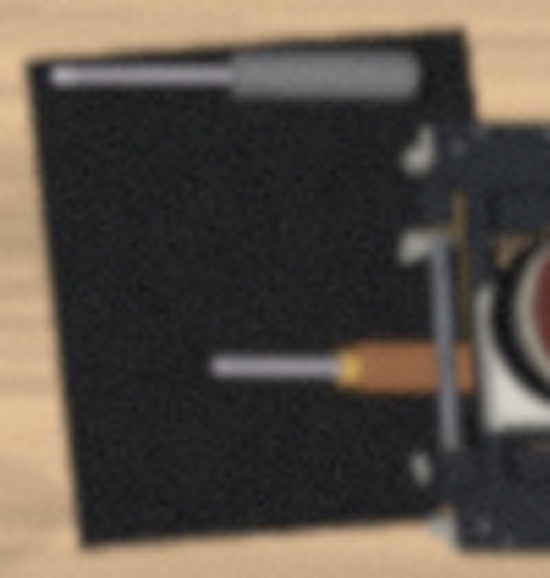

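The rod lies between the open fingers (crop (440,367)) and nothing else is near them. I'll descend and grip.

```bash

python3 -m inch '0.0008 0.0025 0.035 -0.05 1;0.0008 0.0025 0.06 -0.05 1;0.0008 0.0025 0.073 -0.05 1;0.0008 0.0025 0.073 -0.05 1;0.0008 0.0025 0.073 -0.05 1' 
python3 -m inch '0 0 0 0 -0.6;0 0 0 0 -1;0 0 0 0 -1;0 0 0 0 -1;0 0 0 0 -1' 60
python3 -m inch '0 0 0 0 -1;0 0 0 0 -1;0 0 0 0 -1;0 0 0 0 -1;0 0 0 0 -1' 60
```

```text
time_s: 1.92
tcp_pos: [490.8, -360.4, 9.0]
ee_rot: [3.14, 0.001, 1.578]
wrist_force: [0.1, 0.5, 0.4]
grip_width: 93.1
gripper_force: 0.0
time_s: 2.33
tcp_pos: [490.7, -359.4, 8.3]
ee_rot: [3.141, 0.001, 1.579]
wrist_force: [0.3, -0.2, -1.1]
grip_width: 64.3
gripper_force: 0.0
time_s: 2.75
tcp_pos: [490.3, -359.2, 7.6]
ee_rot: [-3.141, -0.0, 1.579]
wrist_force: [-0.5, -0.5, 0.8]
grip_width: 30.8
gripper_force: 0.6
```

```bash

python3 -m inch '0 0 0 0 -1;0 0 0 0 -1;0 0 0 0 -1;0 0 0 0 -1;0 0 0 0 -1' 60
python3 -m inch '0 0 -0.02 0 -1;0 0 -0.04 0 -1;0 0 -0.06 0 -1;0 0 -0.08 0 -1;0 0 -0.08 0 -1' 60
python3 -c "
from h import *
to(572,-145,88,88.3)"
```

```text
time_s: 3.17
tcp_pos: [490.3, -359.2, 7.6]
ee_rot: [3.142, -0.0, 1.579]
wrist_force: [-0.2, 0.3, -0.0]
grip_width: 23.5
gripper_force: 59.9
time_s: 3.58
tcp_pos: [493.3, -360.5, 91.6]
ee_rot: [3.134, 0.004, 1.579]
wrist_force: [1.5, -1.0, -0.8]
grip_width: 23.5
gripper_force: 59.9
t 3.58 tcp [ 493.3 -360.5   91.6] rpy [3.1342 0.0042 1.5792] F [ 1.52 -1.04 -0.79] shift [0.2148 0.0805 0.0033] turn 0.364
```

```bash

python3 -m inch '0.034 0.016 0 0.1 -1;0.068 0.032 0 0.2 -1;0.102 0.048 0 0.3 -1;0.136 0.064 0 0.364 -1;0.165 0.0805 0 0.364 -1' 60
python3 -m inch '0.025 0 0 0 -1;0.045 0 0 0 -1;0.045 0 0 0 -1;0.045 0 0 0 -1;0.045 0 0 0 -1' 60
python3 - <<'E'
from h import *
to(572,-145,88,88.3)
f=robot.grab_frame("top")
cv2.imwrite("pics/a1.png",cv2.resize(f["img"][170:260,265:365,::-1],None,fx=6,fy=6,interpolation=cv2.INTER_CUBIC))
f=robot.grab_frame("side");cv2.imwrite("pics/a1s.png",cv2.resize(f["img"][130:300,170:370,::-1],None,fx=3,fy=3,interpolation=cv2.INTER_CUBIC))
E
```

```text
time_s: 4.0
tcp_pos: [569.6, -190.3, 86.6]
ee_rot: [-3.14, -0.002, 1.543]
wrist_force: [-0.2, -0.4, -1.1]
grip_width: 23.6
gripper_force: 59.9
time_s: 4.42
tcp_pos: [570.3, -150.1, 86.9]
ee_rot: [-3.14, 0.001, 1.54]
wrist_force: [0.2, -0.1, -1.7]
grip_width: 23.3
gripper_force: 59.9
t 4.42 tcp [ 570.3 -150.1   86.9] rpy [-3.1404e+00  1.2000e-03  1.5398e+00] F [ 0.24 -0.06 -1.69] shift [ 0.0051  0.0016 -0.0011] turn -0.012
```

View pics/a1.png

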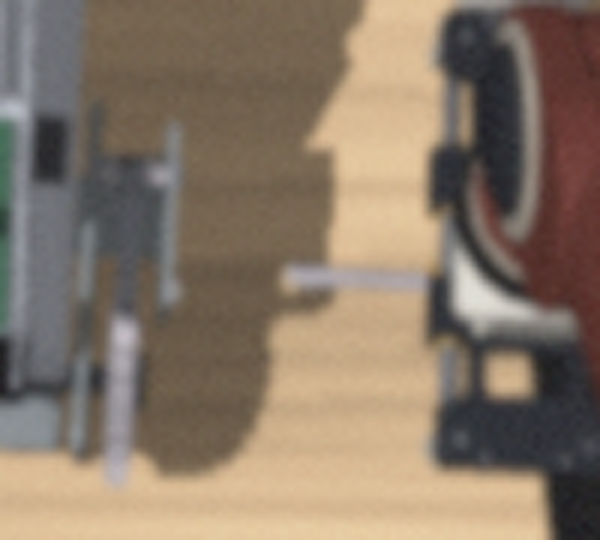

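The guard's top edge runs from (174,122) to (170,303). The pivot is near (160,172) and the rod goes from tip (285,274) to (430,281). Next, subpixel line fits for both.

```bash
python3 - <<'E'
from h import *
f=robot.grab_frame("top");g=cv2.cvtColor(f["img"],cv2.COLOR_RGB2GRAY).astype(float)
# guard
print("guard row profile",[(r,int(g[r,292:295].mean()-g[r,297:300].mean())) for r in range(186,228)])
rows=np.arange(195,218);pts=[]
for r in rows:
    w=g[r,290:298].copy();k=np.argmax(w[1:-1])+1
    a,b,c=w[k-1:k+2];pts.append([290+k+.5*(a-c)/(a-2*b+c),r])
pts=np.array(pts);co=np.polyfit(pts[:,1],pts[:,0],1);print("guard res",np.std(pts[:,0]-np.polyval(co,pts[:,1])))
e=[[np.polyval(co,r),r] for r in (195,217)];P=plane(f,e,126);print(P.round(1),"yaw",np.degrees(np.arctan2(*(P[1]-P[0])[1::-1]))-180)
# rod
q=[]
for c in range(316,334):
    w=g[208:224,c];w=np.clip(w-np.median(w)-8,0,None);w[:3]=0;w[-3:]=0;
    q.append([c,208+(w*np.arange(16)).sum()/w.sum()])
q=np.array(q);cr=np.polyfit(q[:,0],q[:,1],1);print("rod res",np.std(q[:,1]-np.polyval(cr,q[:,0])),q[:,1].round(1))
Pr=plane(f,[[c,np.polyval(cr,c)] for c in (312,334)],96);print("rod",Pr.round(1),"yaw",np.degrees(np.arctan2(*(Pr[0]-Pr[1])[1::-1])))
print("tip row prof",g[216,305:322].astype(int))
s=robot.read_state();print(s["tcp_pos"],s["ee_rot"])
E
```

```text
guard row profile [(186, 1), (187, 3), (188, 0), (189, 3), (190, 7), (191, 17), (192, 17), (193, 16), (194, 16), (195, 14), (196, 11), (197, 16), (198, 30), (199, 32), (200, 32), (201, 22), (202, 16), (203, 14), (204, 13), (205, 17), (206, 15), (207, 19), (208, 18), (209, 16), (210, 15), (211, 14), (212, 18), (213, 19), (214, 24), (215, 27), (216, 32), (217, 41), (218, 44), (219, 34), (220, 18), (221, 3), (222, -3), (223, -4), (224, -1), (225, -2), (226, -1), (227, -3)]
guard res 0.48129747538026835
[[623.2 -11.2 126. ]
 [564.7 -10.9 126. ]] yaw -0.29663920142286315
rod res 1.2014184007864663 [215.5 215.5 215.6 215.5 211.  211.3 211.4 211.4 211.4 211.3 211.4 211.4
 211.3 211.3 211.3 211.2 211.2 211. ]
rod [[ 574.8  -63.3   96. ]
 [ 590.5 -122.5   96. ]] yaw 104.90506660473585
tip row prof [ 89  89  91  92  91  95 117 150 162 162 157 158 159 162 163 166 171]
[ 570.35040621 -150.79855957   87.28645388] [-3.14112057e+00  1.03529893e-03  1.53797808e+00]
```

View pics/a1s.png

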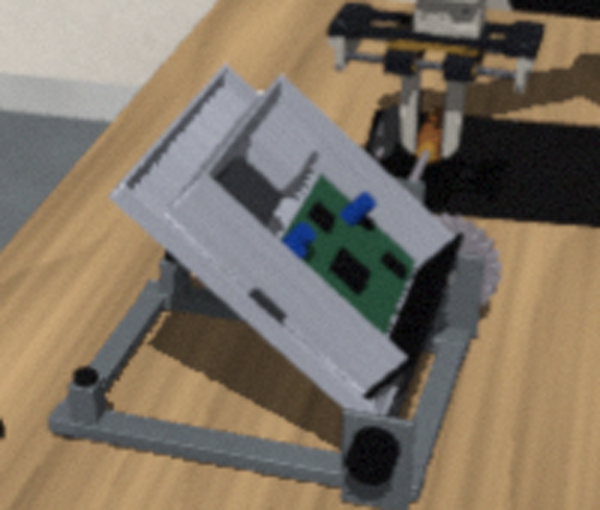

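The side view shows the rod tip at about (425,160), next to the guard's upper edge, partly hidden by the tray. It isn't precise enough for the slot, so I'll refit with saturation, where steel stands out from wood.

```bash
python3 - <<'E'
from h import *
f=robot.grab_frame("top");im=f["img"].astype(float)
s=im[...,0]-im[...,2]   # red-blue: wood high, steel low
def line(cells,vert):
    pts=[]
    for k,a,b in cells:
        w=(s[k,a:b] if vert else s[a:b,k]); bg=np.percentile(w,80); w=np.clip(bg-w-6,0,None)
        if w.sum()<10: continue
        m=a+(w*np.arange(b-a)).sum()/w.sum(); pts.append([m,k] if vert else [k,m])
    p=np.array(pts); i=1 if vert else 0
    c=np.polyfit(p[:,i],p[:,1-i],1); r=p[:,1-i]-np.polyval(c,p[:,i]); ok=abs(r)<.4
    c=np.polyfit(p[ok,i],p[ok,1-i],1);print("n",ok.sum(),"res",np.std((p[:,1-i]-np.polyval(c,p[:,i]))[ok]).round(2));return c
c=line([(r,291,299) for r in range(203,219)],True)
P=plane(f,[[np.polyval(c,r),r] for r in (203,218)],126);print("guard",P.round(1),"yaw",np.degrees(np.arctan2(*(P[0]-P[1])[1::-1])))
c=line([(k,210,222) for k in range(315,334)],False)
P=plane(f,[[k,np.polyval(c,k)] for k in (312.5,334)],96);print("rod",P.round(1),"yaw",np.degrees(np.arctan2(*(P[0]-P[1])[1::-1])))
c=line([(r,281,291) for r in range(225,248)],True)
P=plane(f,[[np.polyval(c,r),r] for r in (225,248)],80);print("wheel",P.round(1),"yaw",np.degrees(np.arctan2(*(P[0]-P[1])[1::-1])))
# front rail lower edge, cols 205..270, rows 238..250
e=[]
for k in range(205,271):
    w=s[236:252,k]; d=np.diff(w); j=np.argmax(d); e.append([k,236+j+.5])
e=np.array(e);m=np.median(e[:,1]);e=e[abs(e[:,1]-m)<4];c=np.polyfit(e[:,0],e[:,1],1)
P=plane(f,[[k,np.polyval(c,k)] for k in (205,270)],20);print("rail",P.round(1),"yaw",np.degrees(np.arctan2(*(P[0]-P[1])[1::-1]))-90)
print("guard col s",[(r,int(s[r,293:296].mean())) for r in range(186,226)])
print("wheel col s",[(r,int(s[r,283:286].mean())) for r in range(244,256)])
print("tip s",[(k,int(s[214:217,k].mean())) for k in range(306,318)])
E
```

```text
n 16 res 0.12
guard [[601.8  -8.8 126. ]
 [562.1  -9.9 126. ]] yaw 1.551501505100879
n 19 res 0.15
rod [[ 574.8  -64.7   96. ]
 [ 572.8 -122.3   96. ]] yaw 87.98165498432436
n 18 res 0.15
wheel [[550.1   7.6  80. ]
 [488.1  10.8  80. ]] yaw -2.960638800433735
rail [[511.  232.8  20. ]
 [502.7  49.3  20. ]] yaw -2.5794807801483586
guard col s [(186, 35), (187, 35), (188, 34), (189, 31), (190, 23), (191, 14), (192, 12), (193, 12), (194, 11), (195, 9), (196, 6), (197, 4), (198, 3), (199, 1), (200, 3), (201, 6), (202, 11), (203, 14), (204, 16), (205, 14), (206, 16), (207, 15), (208, 15), (209, 17), (210, 19), (211, 18), (212, 17), (213, 17), (214, 19), (215, 17), (216, 12), (217, 8), (218, 8), (219, 10), (220, 16), (221, 23), (222, 28), (223, 29), (224, 31), (225, 31)]
wheel col s [(244, 2), (245, 1), (246, 2), (247, 6), (248, 7), (249, 13), (250, 27), (251, 48), (252, 63), (253, 67), (254, 68), (255, 68)]
tip s [(306, 32), (307, 31), (308, 31), (309, 32), (310, 35), (311, 39), (312, 38), (313, 24), (314, 11), (315, 6), (316, 4), (317, 4)]
```

```bash
python3 - <<'E'
from h import *
f=robot.grab_frame("top");im=f["img"].astype(float);s=im[...,0]-im[...,2];g=im.mean(2)
np.set_printoptions(linewidth=200)
print("s far");print(s[184:203,288:300].astype(int));print("s near");print(s[212:226,288:300].astype(int));print("g near");print(g[212:226,288:300].astype(int))
c=np.array(f["xyz"]);d=rays(f,[[284,250.4]])[0]
# tangent: circle in xz-plane, center (xc,60), r 48, near side of ray
n=np.array([d[2],-d[0]]);n/=np.linalg.norm(n);n*=np.sign(-n[0])*-1
xc=c[0]+d[0]*(60-c[2])/d[2]+48/abs(n[0]);print("wheel xc r48",xc, "r46",xc-2/abs(n[0]))
yaw=np.radians(-2.7);Rz=R.from_euler('z',yaw).as_matrix()
W=np.array([xc,8.5,60.])
def st(p):return W+Rz@(np.array(p)-[-110,-135,60])
for nm,p in dict(gfar_top=(-4,-152,126),gnear_top=(-84,-152,126),gnear_bot=(-84,-152,66),pivot=(-25,-139,98),wheelc=(-110,-135,60),slot=(-66,-154,98.5),hingeL=(-110,135,60)).items():
    print(nm,st(p).round(1),proj(f,st(p)).round(1))
E
```

```text
s far
[[35 33 35 34 33 35 35 31 32 36 33 34]
 [35 33 33 34 33 34 33 36 34 34 34 35]
 [34 36 32 36 35 33 35 36 33 36 35 34]
 [34 36 34 38 35 37 35 37 36 35 35 36]
 [35 33 35 36 35 32 33 37 36 36 36 36]
 [35 36 36 35 34 29 34 35 37 37 35 35]
 [38 35 37 34 28 21 20 28 35 37 36 37]
 [35 35 37 34 24 13  9 22 32 35 35 37]
 [38 36 37 33 22  7  7 21 34 36 36 36]
 [37 35 36 32 19  6  8 23 36 37 34 35]
 [33 33 32 29 17  3  8 25 34 38 37 38]
 [24 24 23 20  9  1  5 22 34 38 38 39]
 [ 8 10  9  8  1 -4  1 21 32 37 37 39]
 [-3  0  0  0 -4 -6 -1 17 33 35 39 39]
 [-3 -4 -1 -1 -5 -6 -1 14 31 37 39 37]
 [-7 -1  0 -3 -5 -7 -2 15 30 36 37 38]
 [-6 -2 -2 -2 -5 -8 -1 14 30 35 37 39]
 [-6 -4 -6 -4 -7 -5  4 19 33 34 34 35]
 [-5 -4 -6 -7 -3 -2 10 25 33 34 35 35]]
s near
[[ 0  2  0 -3 -7  2 20 35 36 38 38 36]
 [ 9 15 10  2 -3  3 19 31 35 34 35 33]
 [18 25 21  8 -1  5 18 31 32 32 32 32]
 [20 31 26  9 -2  3 16 28 31 32 29 34]
 [21 29 25  8 -2 -1 13 24 30 33 33 32]
 [23 30 24  7 -4 -2  9 22 31 32 32 34]
 [24 29 24  6 -5 -1  8 22 30 33 33 33]
 [25 30 26  9 -2  1  9 25 29 33 36 33]
 [27 34 26 10  1  7 18 29 33 35 3
[... 593 characters left out ...]
26 103  92  87  88  93]
 [ 86  90  94 101 111 114 106  93  90  90  88  92]
 [ 91  90  90  91  94  96  94  91  89  90  89  87]
 [ 89  92  87  81  83  87  89  88  90  89  89  84]
 [102  89  84  81  82  83  87  85  85  85  87  87]
 [110  89  86  84  82  81  89  88  89  87  90  87]
 [116  92  89  89  86  86  89  89  89  89  87  87]]
wheel xc r48 531.464457384302 r46 529.4580250920353
gfar_top [636.5 -13.5 126. ] [[293.9 190.1]]
gnear_top [556.6  -9.7 126. ] [[292.3 220.1]]
gnear_bot [556.6  -9.7  66. ] [[291.6 223.5]]
pivot [6.162e+02 5.000e-01 9.800e+01] [[288.3 199.7]]
wheelc [531.5   8.5  60. ] [[284.8 232.8]]
slot [574.5 -12.6  98.5] [[293.1 215. ]]
hingeL [544.2 278.2  60. ] [[186.4 227. ]]
```

The projections from the wheel tangent with yaw -2.7° agree with the guard corners (far-top row 190.1, near-bottom 223.5) and the hinge. That puts the slot at (574.5, -12.5). I'll shift and move to about 10 mm short of it.

```bash

python3 -m inch '0 -0.0037 -0.0018 0.12 -1;0.015 -0.0035 -0.0018 0.12 -1;0.03 -0.0033 -0.0018 0.12 -1;0.042 -0.0032 -0.0018 0.12 -1;0.042 -0.0032 -0.0018 0.12 -1' 60
cat > chk.py <<'E'
from h import *
f=robot.grab_frame("top");im=f["img"].astype(float);s=im[...,0]-im[...,2]
p=[]
for k in range(304,317):
    w=s[207:224,k];w=np.clip(np.percentile(w,70)-w-8,0,None);p.append([k,207+(w*np.arange(17)).sum()/w.sum()])
p=np.array(p);print(p[:,1].round(1));c=np.polyfit(p[:,0],p[:,1],1)
P=plane(f,[[k,np.polyval(c,k)] for k in (304,316)],96);d=P[0]-P[1];print("rod",P.round(1),"yaw",np.degrees(np.arctan2(d[1],d[0])).round(2),"x at slot",(P[0]+d*(-12.6-P[0,1])/d[1]).round(1))
print("tip s",[(k,int(s[213:218,k].min())) for k in range(290,308)])
to(0,0,0)
E
python3 chk.py
```

```text
time_s: 5.08
tcp_pos: [569.1, -102.5, 89.9]
ee_rot: [3.141, -0.003, 1.533]
wrist_force: [0.4, 1.9, -0.8]
grip_width: 24.0
gripper_force: 59.9
[215.7 215.8 215.9 215.9 215.9 216.  216.  216.1 216.2 216.5 216.6 216.5
 216.9]
rod [[573.7 -41.9  96. ]
 [571.3 -74.   96. ]] yaw 85.77 x at slot [575.8 -12.6  96. ]
tip s [(290, 12), (291, 3), (292, -5), (293, -4), (294, 6), (295, 12), (296, 7), (297, 5), (298, 3), (299, 2), (300, 2), (301, 2), (302, 0), (303, 0), (304, 1), (305, 0), (306, 1), (307, 1)]
t 5.13 tcp [ 569.  -104.7   89.8] rpy [ 3.1413e+00 -9.0000e-04  1.5315e+00] F [ 0.02 -0.45 -0.8 ] shift [ 0.0822 -0.5727  0.0897] turn None
```

```bash

python3 -m inch '0 -0.0004 0.0005 0.06 -1;0.003 -0.0004 0.0005 0.06 -1;0.006 -0.0004 0.0005 0.06 -1;0.009 -0.0004 0.0005 0.06 -1;0.009 -0.0004 0.0005 0.06 -1' 60
python3 -m inch '0.001 0 0 0 -1;0.002 0 0 0 -1;0.003 0 0 0 -1;0.004 0 0 0 -1;0.004 0 0 0 -1' 60
python3 -c "
from h import *
to(569,-69,89,87.3)"
```

```text
time_s: 5.55
tcp_pos: [568.9, -96.7, 89.0]
ee_rot: [3.142, -0.001, 1.523]
wrist_force: [-0.4, 0.7, -0.9]
grip_width: 23.8
gripper_force: 59.9
time_s: 5.97
tcp_pos: [569.0, -93.2, 89.0]
ee_rot: [3.142, -0.0, 1.523]
wrist_force: [1.1, -0.5, -1.6]
grip_width: 23.6
gripper_force: 59.9
t 5.97 tcp [569.  -93.2  89. ] rpy [ 3.1415e+00 -2.0000e-04  1.5226e+00] F [ 1.11 -0.5  -1.57] shift [ 0.0242 -0.0012  0.    ] turn -0.01
```

```bash

python3 -m inch '0.002 0 0 0 -1;0.004 0 0 0 -1;0.006 0 0 0 -1;0.008 0 0 0 -1;0.008 0 0 0 -1' 60
python3 chk.py
python3 - <<'E'
from h import *
f=robot.grab_frame("top")
cv2.imwrite("pics/i1.png",cv2.resize(f["img"][185:245,265:345,::-1],None,fx=8,fy=8,interpolation=cv2.INTER_CUBIC))
E
```

```text
time_s: 6.38
tcp_pos: [569.5, -84.6, 89.0]
ee_rot: [3.142, -0.001, 1.523]
wrist_force: [0.5, -0.1, -1.4]
grip_width: 23.5
gripper_force: 59.9
[215.9 215.9 215.9 216.  216.6 218.3 219.2 219.8 222.9 223.    nan   nan
 213.3]
rod [[nan nan nan]
 [nan nan nan]] yaw nan x at slot [nan nan nan]
tip s [(290, 1), (291, -3), (292, -6), (293, -6), (294, 0), (295, 4), (296, 5), (297, 3), (298, 4), (299, 2), (300, 0), (301, 1), (302, 0), (303, 1), (304, 2), (305, -1), (306, 2), (307, 1)]
t 6.43 tcp [569.5 -85.   89. ] rpy [ 3.1415e+00 -3.0000e-04  1.5230e+00] F [ 0.22  0.01 -1.15] shift [ 0.0577 -0.5729  0.089 ] turn Nonechk.py:5: RuntimeWarning: invalid value encountered in scalar divide
  w=s[207:224,k];w=np.clip(np.percentile(w,70)-w-8,0,None);p.append([k,207+(w*np.arange(17)).sum()/w.sum()])
```

View pics/i1.png

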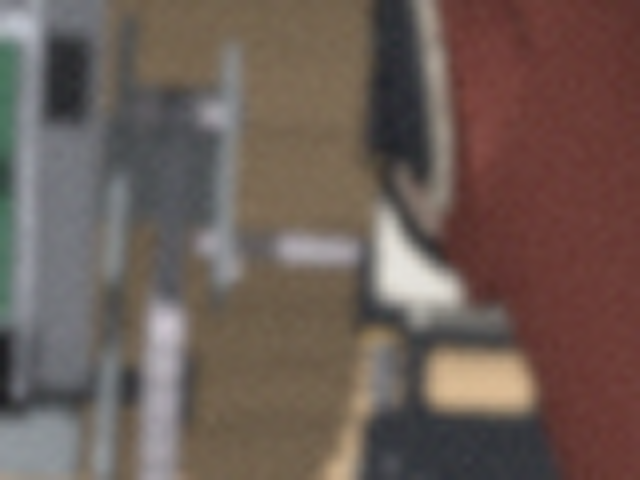

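The rod tip shows inside the guard, at (205,242) left of the plate at x≈230, so it is through the slot. I'll push on to depth.

```bash

python3 -m inch '0.002 0 0 0 -1;0.004 0 0 0 -1;0.006 0 0 0 -1;0.008 0 0 0 -1;0.010 0 0 0 -1' 60
python3 -m inch '0.001 0 0 0 -1;0.002 0 0 0 -1;0.003 0 0 0 -1;0.004 0 0 0 -1;0.004 0 0 0 -1' 60
python3 - <<'E'
from h import *
to(569,-70.5,89,87.3)
f=robot.grab_frame("top");im=f["img"].astype(float);s=im[...,0]-im[...,2];g=im.mean(2)
np.set_printoptions(linewidth=200);print(g[211:220,280:306].astype(int))
print(proj(f,[[576,y,96] for y in (8,12,16,20)]).round(1).tolist())
E
```

```text
time_s: 6.9
tcp_pos: [569.9, -75.2, 89.0]
ee_rot: [3.142, -0.0, 1.522]
wrist_force: [-0.3, -1.4, -1.3]
grip_width: 23.6
gripper_force: 59.9
time_s: 7.32
tcp_pos: [570.1, -71.2, 89.0]
ee_rot: [3.142, -0.0, 1.523]
wrist_force: [-0.8, 0.0, -1.2]
grip_width: 23.9
gripper_force: 59.9
t 7.32 tcp [570.1 -71.2  89. ] rpy [ 3.1415e+00 -2.0000e-04  1.5226e+00] F [-0.84  0.01 -1.22] shift [ 0.0007 -0.0011  0.    ] turn -0.01
[[113  92  83  80  85  88  90  87  81  83  84 100 123 131 119 112 105 106 106 108 106 104 104 106 108 121]
 [113  92  86  89  89  89  89  90  86  84  87 105 127 132 118 102 104 103 101 103 104 104 108 106 106 123]
 [111  95  90  91  89  88  88  91  92  96 107 121 135 135 114 100  99  98 100 103 109 112 112 110 106 124]
 [112  95  94  93  91  90  91  91  98 116 136 147 143 136 112 100  97  94 100 112 127 137 140 134 115 123]
 [110  93  92  89  90  90  88  95 102 123 151 158 152 140 116 100  97  96 104 126 156 165 167 153 123 122]
 [108  96  90  89  90  88  91  94  99 116 137 146 145 142 125 108  99  99 105 132 162 173 171 153 119 122]
 [105  89  91  91  94  91  91  94  92 100 109 123 139 145 135 109  98  95 101 122 144 153 147 131 106 122]
 [101  88  94  92  93  94  90  94  95  95  99 112 140 149 139 113  94  94  94 104 115 117 117 106  93 126]
 [ 98  90  94  92  90  89  88  92  93  95  92 110 133 141 130 107  96  92  93  96  98  98  96  87  79 127]]
[[285.4, 214.6], [283.9, 214.5], [282.4, 214.5], [280.9, 214.5]]
```

```bash
cat > tr.py <<'E'
from h import *
s=robot.read_state();f=robot.grab_frame("side");h=cv2.cvtColor(f["img"],cv2.COLOR_RGB2HSV)
m=(h[...,0]>100)&(h[...,0]<130)&(h[...,1]>130)&(h[...,2]>60);y,x=np.nonzero(m);k=(x>200)&(x<350)
print("t",round(s["time_s"],2),"tcp",s["tcp_pos"].round(1),"rpy",s["ee_rot"].round(4),"F",s["wrist_force"].round(2),"T",s["torque"].round(3),"blue",x[k].mean().round(1),y[k].mean().round(1),k.sum())
E
python3 tr.py
python3 -m inch '0.0005 0 -0.0005 0 -1;0.0005 0 -0.001 0 -1;0.0005 0 -0.0015 0 -1;0.0005 0 -0.002 0 -1;0.0005 0 -0.002 0 -1' 60 >/dev/null
python3 tr.py
python3 -m inch '0 0 -0.0003 0 -1;0 0 -0.0006 0 -1;0 0 -0.0009 0 -1;0 0 -0.001 0 -1;0 0 -0.001 0 -1' 60 >/dev/null
python3 tr.py
python3 -m inch '0 0 -0.0003 0 -1;0 0 -0.0006 0 -1;0 0 -0.0009 0 -1;0 0 -0.001 0 -1;0 0 -0.001 0 -1' 60 >/dev/null
python3 tr.py
```

```text
t 7.37 tcp [570.1 -71.4  89. ] rpy [ 3.1415e+00 -1.0000e-04  1.5224e+00] F [-0.76  0.54 -0.76] T [-0.009 -0.055  0.02 ] blue 278.2 204.6 151
t 7.83 tcp [570.2 -71.1  91.1] rpy [ 3.1413e+00 -1.0000e-04  1.5222e+00] F [ 0.69 -0.51 -1.46] T [-0.036 -0.04  -0.058] blue 278.2 204.7 153
t 8.3 tcp [570.1 -71.   91.9] rpy [-3.1415e+00 -1.0000e-04  1.5222e+00] F [-0.09  0.18 -1.66] T [-0.039 -0.096  0.034] blue 278.2 204.6 153
t 8.77 tcp [569.9 -71.   92.7] rpy [-3.141  -0.      1.5223] F [ 0.65 -0.17 -4.4 ] T [-0.205 -0.132 -0.048] blue 278.4 204.5 151
```

```bash

python3 -m inch '0 0 -0.0002 0 -1;0 0 -0.0004 0 -1;0 0 -0.0006 0 -1;0 0 -0.0006 0 -1;0 0 -0.0006 0 -1' 60 >/dev/null
python3 tr.py
python3 -m inch '0 0 -0.0002 0 -1;0 0 -0.0004 0 -1;0 0 -0.0006 0 -1;0 0 -0.0006 0 -1;0 0 -0.0006 0 -1' 60 >/dev/null
python3 tr.py
```

```text
t 9.23 tcp [569.9 -71.   93.6] rpy [-3.1411  0.      1.5225] F [ 0.26 -0.06 -4.26] T [-0.204 -0.045 -0.016] blue 278.3 204.6 152
t 9.7 tcp [570.9 -71.   94.8] rpy [ 3.1397e+00 -3.0000e-04  1.5220e+00] F [ 0.12  0.85 -0.43] T [-0.026 -0.061  0.035] blue 277.9 204.9 155
```

```bash

python3 -m inch '0 0 -0.0002 0 -1;0 0 -0.0004 0 -1;0 0 -0.0006 0 -1;0 0 -0.0006 0 -1;0 0 -0.0006 0 -1' 60 >/dev/null
python3 tr.py
python3 -m inch '0 0 0 0 -1;0 0 0 0 -1;0 0 0 0 -1;0 0 0 0 -1;0 0 0 0 -1' 60 >/dev/null
python3 tr.py
```

```text
t 10.17 tcp [570.3 -71.   94.9] rpy [ 3.1412e+00 -1.0000e-04  1.5222e+00] F [ 1.01 -0.94 -2.2 ] T [-0.059 -0.141 -0.028] blue 276.0 206.0 148
t 10.63 tcp [570.2 -71.   94.7] rpy [ 3.1416e+00 -1.0000e-04  1.5222e+00] F [ 1.33 -0.53 -3.02] T [-0.061 -0.26  -0.122] blue 274.5 207.0 149
```

The tray is sinking with about 1.5 N on the rod. I'll lift 0.5 mm for margin and hold.

```bash

python3 -m inch '0 0 -0.0002 0 -1;0 0 -0.0004 0 -1;0 0 -0.0005 0 -1;0 0 -0.0005 0 -1;0 0 -0.0005 0 -1' 60 >/dev/null
python3 tr.py
for i in 1 2 3 4; do
python3 -m inch '0 0 0 0 -1;0 0 0 0 -1;0 0 0 0 -1;0 0 0 0 -1;0 0 0 0 -1' 60 >/dev/null
python3 tr.py
done
```

```text
t 11.1 tcp [570.1 -71.   95.3] rpy [-3.1416 -0.      1.5223] F [-0.22  1.16 -1.71] T [-0.116 -0.211 -0.049] blue 272.9 208.3 140
t 11.57 tcp [570.1 -71.   95.3] rpy [-3.1415 -0.      1.5223] F [ 0.97  0.4  -2.3 ] T [-0.096 -0.184 -0.01 ] blue 271.0 209.9 143
t 12.03 tcp [570.1 -71.1  95.3] rpy [ 3.1416 -0.      1.5222] F [ 1.42  0.49 -2.85] T [-0.089 -0.195 -0.013] blue 268.9 211.8 141
t 12.5 tcp [570.1 -71.   95.3] rpy [ 3.1415 -0.      1.5223] F [ 0.51 -0.17 -2.68] T [-0.161 -0.198 -0.088] blue 267.3 213.6 140
t 12.97 tcp [570.1 -71.   95.3] rpy [-3.1415e+00 -1.0000e-04  1.5222e+00] F [ 0.31 -0.52 -3.57] T [-0.103 -0.188 -0.003] blue 265.2 216.2 142
```

```bash

for i in 1 2 3 4 5 6 7 8 9 10 11 12 13 14; do
python3 -m inch '0 0 0 0 -1;0 0 0 0 -1;0 0 0 0 -1;0 0 0 0 -1;0 0 0 0 -1' 60 >/dev/null
python3 tr.py | cut -d' ' -f1-6,12-
done
```

```text
t 13.43 tcp [570.1 -71.  -1.0000e-04  1.5223e+00] F [ 0.48  0.23 -2.59] T [-0.16  -0.186 -0.005] blue 263.6 218.6 145
t 13.9 tcp [570.1 -71.  -1.0000e-04  1.5223e+00] F [ 0.07  0.72 -3.55] T [-0.134 -0.169  0.02 ] blue 262.1 221.2 139
t 14.37 tcp [570.1 -71.   1.5222e+00] F [ 0.29  1.19 -1.85] T [-0.178 -0.128 -0.094] blue 260.5 224.1 139
t 14.83 tcp [570.1 -71.  -0.      1.5223] F [ 0.24 -1.03 -1.77] T [-0.149 -0.153 -0.014] blue 259.8 226.7 143
t 15.3 tcp [570.1 -71.       1.5222] F [ 1.22  0.17 -2.73] T [-0.129 -0.184  0.044] blue 259.8 227.7 140
t 15.77 tcp [570.1 -71.   1.5223e+00] F [ 0.62 -0.2  -2.98] T [-0.158 -0.165 -0.064] blue 259.7 227.7 139
t 16.23 tcp [570.1 -71.  -1.0000e-04  1.5223e+00] F [ 0.32  0.04 -2.89] T [-0.092 -0.153 -0.061] blue 259.5 227.8 139
t 16.7 tcp [570.1 -71.   1.5222e+00] F [ 0.77  0.66 -2.78] T [-0.142 -0.105 -0.003] blue 259.6 227.8 140
t 17.17 tcp [570.1 -71.  -1.0000e-04  1.5223e+00] F [ 0.21 -0.08 -2.27] T [-0.188 -0.17   0.006] blue 259.6 227.8 138
t 17.63 tcp [570.1 -71.  -1.0000e-04  1.5223e+00] F [ 0.22  0.32 -2.42] T [-0.144 -0.179 -0.019] blue 259.6 227.8 140
t 18.1 tcp [570.1 -71.1       1.5222] F [ 0.3   0.01 -2.37] T [-0.134 -0.104 -0.104] blue 259.6 227.8 140
t 18.57 tcp [570.1 -71.  -1.0000e-04  1.5223e+00] F [-0.34 -0.93 -2.38] T [-0.19  -0.145 -0.04 ] blue 259.7 227.7 139
t 19.03 tcp [570.1 -71.  -1.0000e-04  1.5223e+00] F [ 0.18  0.21 -2.42] T [-0.236 -0.136 -0.025] blue 259.6 227.8 138
t 19.5 tcp [570.1 -71.  -0.      1.5223] F [ 0.7  -0.71 -2.11] T [-0.197 -0.23  -0.065] blue 259.5 227.8 139
```

```bash
python3 - <<'E'
from h import *
f=robot.grab_frame("side");cv2.imwrite("pics/s2.png",cv2.resize(f["img"][130:310,170:370,::-1],None,fx=3,fy=3,interpolation=cv2.INTER_CUBIC))
E
```

```text
(no output)
```

View pics/s2.png

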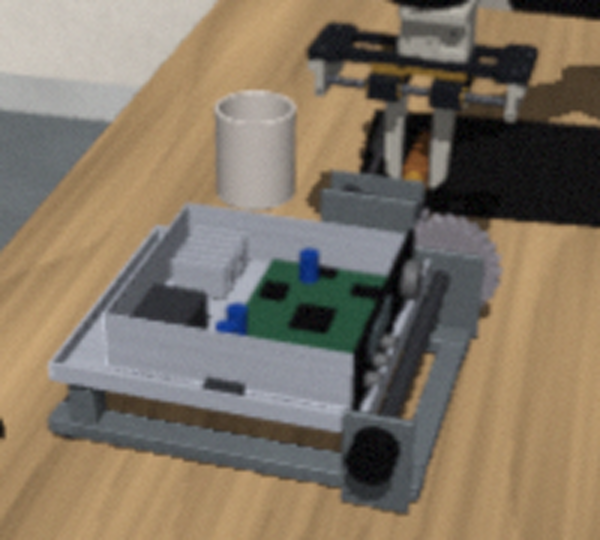

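The tray lies flat on its stop posts ((85,395) in the crop) with the rod still under the pawl. Next I lower the pawl and draw the rod out.

```bash

python3 -m inch '0 0 0.0012 0 -1;0 0 0.0024 0 -1;0 0 0.0036 0 -1;0 0 0.005 0 -1;0 0 0.006 0 -1' 60 >/dev/null
python3 -m inch '0 0 0 0 -1;0 0 0 0 -1;0 0 0 0 -1' 60 >/dev/null
python3 tr.py
python3 -m inch '-0.003 0 0 0 -1;-0.006 0 0 0 -1;-0.01 0 0 0 -1;-0.015 0 0 0 -1;-0.02 0 0 0 -1' 60 
python3 -m inch '-0.006 0 0 0 -1;-0.012 0 0 0 -1;-0.02 0 0 0 -1;-0.03 0 0 0 -1;-0.04 0 0 0 -1' 60 >/dev/null
python3 tr.py
```

```text
t 20.27 tcp [570.2 -71.   89.3] rpy [ 3.1415e+00 -1.0000e-04  1.5223e+00] F [-0.24  0.23 -1.31] T [-0.088 -0.124 -0.06 ] blue 259.6 227.8 138
time_s: 20.73
tcp_pos: [569.1, -91.8, 89.3]
ee_rot: [-3.142, 0.0, 1.522]
wrist_force: [-0.2, 0.3, -0.9]
grip_width: 23.7
gripper_force: 59.9
t 21.15 tcp [ 567.1 -132.2   89.3] rpy [3.1415e+00 2.0000e-04 1.5221e+00] F [ 0.39  0.82 -1.37] T [ 0.015 -0.116 -0.025] blue 259.7 227.7 139
```

```bash

python3 -m inch '-0.038 -0.01 0 0 -1;-0.076 -0.022 0 0 -1;-0.114 -0.034 0 0 -1;-0.152 -0.046 0 0 -1;-0.18 -0.055 0 0 -1' 60 >/dev/null
python3 -c "
from h import *
to(500,-345,8)"
```

```text
t 21.62 tcp [ 501.1 -313.1   89.1] rpy [-3.1404e+00  2.5000e-03  1.5180e+00] F [ 0.37 -0.32 -1.29] shift [-0.0317  0.0007  0.0812] turn None
```

```bash

python3 -m inch '-0.02 0 0.015 0 -1;-0.032 0 0.035 0 -1;-0.032 0 0.055 0 -1;-0.032 0 0.07 0 -1;-0.032 0 0.07 0 -1' 60
python3 -m inch '0 0 0.003 0 -1;0 0 0.006 0 -1;0 0 0.008 0 -1;0 0 0.0095 0 -1;0 0 0.0095 0 -1' 60
python3 -m inch '0 0 0 0 -1;0 0 0 0 -1' 60
```

```text
time_s: 22.03
tcp_pos: [499.2, -339.7, 16.0]
ee_rot: [-3.136, -0.003, 1.521]
wrist_force: [0.1, -0.2, -1.6]
grip_width: 23.4
gripper_force: 59.9
time_s: 22.45
tcp_pos: [502.3, -340.0, 10.2]
ee_rot: [3.141, 0.0, 1.523]
wrist_force: [0.2, -0.9, -1.2]
grip_width: 23.7
gripper_force: 59.9
time_s: 22.62
tcp_pos: [502.3, -340.1, 10.2]
ee_rot: [3.141, 0.0, 1.522]
wrist_force: [0.6, 0.1, -1.4]
grip_width: 23.5
gripper_force: 59.9
```

Still no contact (force unchanged), so go lower in small steps.

```bash

python3 -m inch '0 0 0.0005 0 -1;0 0 0.001 0 -1;0 0 0.0015 0 -1;0 0 0.0015 0 -1' 60
python3 -m inch '0 0 0.0005 0 -1;0 0 0.001 0 -1;0 0 0.001 0 -1;0 0 0.001 0 -1' 60
```

```text
time_s: 22.95
tcp_pos: [501.9, -340.0, 8.2]
ee_rot: [-3.141, -0.0, 1.522]
wrist_force: [-0.3, 0.6, -0.7]
grip_width: 23.2
gripper_force: 59.9
time_s: 23.28
tcp_pos: [502.0, -340.0, 7.5]
ee_rot: [3.142, 0.0, 1.522]
wrist_force: [-0.3, -0.0, 1.5]
grip_width: 23.6
gripper_force: 59.9
```

Contact (+2.5 N). Release and retreat.

```bash

python3 -m inch '0 0 0 0 -0.4;0 0 0 0 -0.2;0 0 0 0 0;0 0 0 0 0.2;0 0 0 0 0.2' 60 >/dev/null
python3 -m inch '0 0 0 0 0.2;0 0 0 0 0.2;0 0 0 0 0.2;0 0 0 0 0.2;0 0 0 0 0.2'
python3 -m inch '0 0 -0.01 0 0.2;0 0 -0.03 0 0.2;0 0 -0.06 0 0.2;0 0 -0.1 0 0.2;0 0 -0.14 0 0.2'
python3 -m inch '-0.03 0 -0.03 0 0.2;-0.06 0 -0.05 0 0.2;-0.09 0 -0.05 0 0.2;-0.12 0 -0.05 0 0.2;-0.12 0 -0.05 0 0.2'
python3 - <<'E'
from h import *
f=robot.grab_frame("top");cv2.imwrite("pics/end.png",f["img"][:,:,::-1])
E
```

```text
time_s: 24.12
tcp_pos: [502.0, -340.0, 7.3]
ee_rot: [-3.142, -0.0, 1.522]
wrist_force: [-0.1, -0.4, 0.2]
grip_width: 55.5
gripper_force: 0.0
time_s: 24.53
tcp_pos: [501.3, -339.6, 148.8]
ee_rot: [-3.14, -0.001, 1.523]
wrist_force: [1.2, -1.0, 0.3]
grip_width: 55.9
gripper_force: 0.0
time_s: 24.95
tcp_pos: [492.5, -468.5, 197.9]
ee_rot: [-3.141, 0.007, 1.512]
wrist_force: [-0.9, -1.2, -0.4]
grip_width: 55.8
gripper_force: 0.0
```

View pics/end.png

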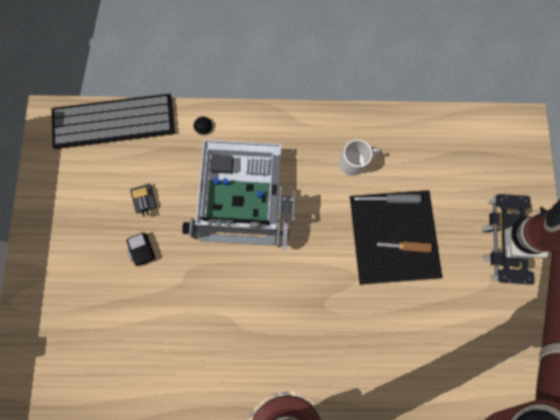

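The rod lies on the mat with its handle at (415,247), the tray is flat, and the bystanders look unmoved. I'm handing the job in.

```bash
python3 -m inch '0 0 0 0 0.2;0 0 0 0 0.2;0 0 0 0 0.2' >/dev/null; python3 -c "
from plant import robot
print(robot.job_done())"
```

```text
the job is handed in; nothing more can be done
None
```

I handed the job in at about 25 s of the 72 s allowed, and no verdict came back; in the last pictures the tray is flat on its stops, the rod is out and lying released on the mat, and the bystanders look unmoved.

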